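# Load the glass brush at the press-down soap dispenser

### The job

Pick up the glass-washing brush, dip its head into the soap dispenser's cup and with it gently press the sprung plate inside down to its stop, without leaning on it, then let the plate come all the way up and lift the brush out. Finally lay the brush down flat inside the steel drip tray, lowering it in rather than dropping it, and let go. Press the plate with the brush only, and leave the pot, the mug and the lidded tub where they stand.

Things in the scene. Friction and masses are not known exactly. Their poses are not given: they have to be found in the camera images.
- brush: glass-washing brush, 195 mm long, 0.12 kg, lying on the table. Origin on its long axis, mid-handle, 20 mm above what it lies on; x along the brush to the head, z up. Handle: flat-sided white bar 18 mm wide (y), 20 high, x = -73 to 39 mm. Head: stiff grey ribbed, 40 mm diameter from x = 50 to 90, tapering to 28 mm at its end, x = 110. Butt: block 30 wide, 40 high, x = -85 to -71.
- brush_tip (a point): centre of the end face of the brush's head, on the long axis (brush x = +110 mm)
- brush_butt (a point): centre of the other end face of the brush (brush x = -85 mm)
- dispenser: soap dispenser fixed to the table: open round metal cup, 106 mm outside and 96 mm inside diameter, rim 110 mm above the table, on a 120 x 110 mm foot plate 6 mm thick. Inside sits a white round perforated sprung plate. It has no handle. Origin at the centre of its underside, on the table; z up.
- dispenser_rim (a point): centre of the dispenser's mouth, level with the rim
- plate (a joint): sprung plate, 88 mm across, inside the dispenser's cup: 0 m = fully up, 0.008 m = fully down on its stop. Needs about 1.5 N to start, 4 N to be fully down; springs back by itself. The raised plate's top is 22 to 42 mm below the rim: how far differs each time with the soap cartridge under it and is not told.
- tray: shallow steel drip tray fixed to the table, 250 mm (its x) by 150 mm (its y) outside, walls 5 mm thick and 22 mm high, floor 5 mm thick. Origin at the centre of its underside.
- pot: bystander: plain open metal utensil pot without handles, rim radius 45 mm, 100 mm high, empty, no plate inside. Origin at the centre of its underside.
- mug: bystander: white mug, 76 mm across, 85 mm high, with a handle. Origin at the centre of its underside.
- tub: bystander: white tub with an orange lid, 100 mm across, 85 mm high. Origin at the centre of its underside.
Things that resemble listed ones, but are neither listed nor needed, are in the scene too. What is shaped like the brush but pink or turquoise is not meant.

How it is judged:
By the outcome, as a careful person would: the job done as asked, in the order asked, and still so for the second after the job is handed in, with the robot touching nothing.
It also fails if it takes over 51 s, if anything falls off the work surface, if the arm or the gripper's body presses on something with over 40 N, if the wrist force passes 120 N, or if a joint passes its speed limit or range.

### The arm

A 6-joint arm with a two-finger parallel gripper is mounted at the origin on the work surface. World frame = base frame: x ahead of the robot, y to its left, z up, the work surface at z = 0. Lengths are in mm, angles in rad, forces in N, time in s.
With the tool pointing down it reaches from about 325 to 775 mm from the base axis. Payload 9.3 kg.
Tool frame: the origin (TCP) lies at the very end of the fingers, on their centre line; the grasp point (between the pads) lies 19 mm behind it; z points along the fingers, y is the line along which they close (so a half turn about z gives the same grasp; the last joint's range is limited). The gripper opens to 85 mm and grips with 20 to 120 N. Pads are 22 mm wide; open, the fingers measure 114 mm over their backs; the gripper's body (76 mm by 85 mm) begins 54 mm behind the grasp point. The pads swing forward as they close: fully open they stand 13 mm farther back than shut.
Start: joints at [1.025, 0.259, 0.021, 1.334, 0, 1.418], TCP at [210.528, 508.109, 231.279] pointing down, gripper open.
Joint ranges: [-3.04, 3.04], [-0.91, 1.82], [-1.04, 1.36], [-1.92, 1.95], [-1.52, 1.45], [-3.14, 3.14]. Speed limits (rad/s): [2.22, 2.22, 2.79, 3.14, 3.14, 3.14].

### API

Orientations are given as a unit quaternion [w, x, y, z].
In Python, from station import arm, viewer, hand_in gives the robot as it stands.
- The arm moves only by the tool send_rows, never from a script. Its argument "commands" is one flat list of numbers, 7 for each row, row after row: the closure, from -1 (fully open) to 1 (shut), then the shift along the world's x, y, z in units of 0.05 m (1.0 is 0.05 m), then the turn, a rotation vector about the world's x, y, z in units of 30 degrees (1.0 is 30 degrees). In form: [fingers, tx, ty, tz, ax, ay, az, fingers, tx, ty, tz, ax, ay, az, ...]. A call has exactly 8 rows; each row shifts and turns the commanded pose from where the row before left it; what a row does not reach is not made up. A row lasts 1/10 s, in which the tool goes at most 50 mm and 8.59 degrees, less where a joint would pass 70% of its speed; a pose out of reach is approached as far as the arm can. A call with a number of a shift or a turn outside -1 to 1 is refused whole. A call with a gripper value outside its range is refused whole. The fingers move at their own pace and stop on an object; the grip force is fixed at half the most. Time passes only in rows, so rows that do not move let the fingers close, or fill a call up. It gives the time, the measured TCP pose, the force, the opening and the grip force at its end, in the units of the state.
- arm.get_state(): the state, without advancing time (a new reading comes with each control period).
- viewer.get_image(name): name is "scene" or "top" or "wrist"; returns a dict with "image" (384x512x3 uint8, red, green, blue), "mtx" (3x3 intrinsics, pixels), "rvec" (rotation vector, rad) and "tvec" (3), from world to camera coordinates, as OpenCV has them; the wrist camera has in their place "tool_from_camera" (4x4, takes a point from camera to tool coordinates, whose origin is the TCP and whose axes are the flange's). Camera axes: x right, y down, z forward; pixel columns grow to the right and rows downward; lengths in mm; the calibration is good to about 2 mm. The wrist camera is an equidistant fisheye: a pixel r from the principal point sees the ray r / f radians off the axis. A picture is of the moment at which its call begins: read the wrist's pose just before it. There is no depth.
- hand_in(): hands the job in; it is judged then, once.
The state is a dict: "clock": time; "qpos": joint angles; "joint_vel": joint speeds; "joint_efforts": joint torques, N m; "position": TCP position; "orientation": TCP orientation; "contact_force": force on the tool from outside, world axes, zero at the start; "moment": the same for the moment, N m; "width": finger opening in mm; "grasp_force": force on a finger pad.
Only numpy, scipy, OpenCV 4.12 (cv2) and the standard library are available. Lean on these libraries where they do the work, as an engineer would, in place of code of your own. Each camera call takes 0.05 s, during which the arm holds its last target. There are 200 camera calls.

## Working session

There is one attempt and no reset: what is moved stays moved. The work goes in short steps, Python scripts to look and compute and a tool call to move; the robot and the scene stay as the last step left them, time stands still between calls to the robot, and variables do not carry over. Pictures are saved under pics/ and viewed, at most 10 in all, crops included, and the job is handed in when it is done.

Besides the shell and the picture viewer there is one more tool, called after "Emit:" as name(argument=value, ...) on one line, values as JSON. send_rows: Moves the arm, as the interface text tells. Shifts and turns lie within -1 to 1; 1 stands for 0.05 m of shift or 30 degrees of turn. Its arguments: {"type":"object","properties":{"commands":{"type":"array"}},"required":["commands"]}

```bash
mkdir -p pics; cat > h.py <<'E'
import numpy as np, cv2, pickle
from station import arm, viewer
def snap(n,f):
    s=arm.get_state(); d=viewer.get_image(n); d['state']=s
    pickle.dump(d,open(f'pics/{f}.pkl','wb')); cv2.imwrite(f'pics/{f}.png',d['image'][:,:,::-1]); return d
def load(f): return pickle.load(open(f'pics/{f}.pkl','rb'))
def ray(d,u,v):
    p=cv2.undistortPoints(np.array([[[u,v]]],float),d['mtx'],None)[0,0]
    R=cv2.Rodrigues(np.array(d['rvec'],float))[0]; t=np.array(d['tvec'],float).ravel()
    return -R.T@t, R.T@np.array([p[0],p[1],1])
def at(d,u,v,z):
    c,r=ray(d,u,v); return c+r*(z-c[2])/r[2]
def proj(d,P):
    return cv2.projectPoints(np.array(P,float).reshape(-1,1,3),np.array(d['rvec'],float),np.array(d['tvec'],float),d['mtx'],None)[0][:,0]
E
python3 - <<'E'
from h import *
a=snap('top','top0');b=snap('scene','scene0')
cv2.imwrite('pics/both.png',np.hstack([cv2.resize(x['image'],(400,300)) for x in(a,b)])[:,:,::-1])
for d in(a,b): print(d['mtx'],ray(d,256,192), d.keys())
print(a['state'])
E
```

```text
[[490.31750087   0.         262.34933665]
 [  0.         490.31750087 197.112483  ]
 [  0.           0.           1.        ]] (array([ 332.66836824,  -81.68871526, 1693.39198184]), array([ 0.13896996,  0.02957362, -0.98999452])) dict_keys(['image', 'mtx', 'rvec', 'tvec', 'state'])
[[382.23622274   0.         262.21311593]
 [  0.         382.23622274 195.3147984 ]
 [  0.           0.           1.        ]] (array([1135.1676244 ,   98.9269737 ,  922.74294273]), array([-0.57184205, -0.16709691, -0.80337707])) dict_keys(['image', 'mtx', 'rvec', 'tvec', 'state'])
{'clock': 0.0, 'qpos': array([1.02539932e+00, 2.59194877e-01, 2.07329373e-02, 1.33373019e+00,
       3.53469101e-05, 1.41818285e+00]), 'joint_vel': array([ 7.40308115e-04, -7.38592305e-04, -1.36851284e-03,  1.87353962e-04,
       -2.78430240e-05,  1.20251452e-03]), 'joint_efforts': array([-9.68823383e-05, -5.55648637e+01,  3.44527423e+01,  1.37688030e-02,
       -1.39541703e-04, -1.20178521e-05]), 'position': array([210.36091781, 507.85279396, 230.65338492]), 'orientation': array([-2.55265121e-04,  1.95131700e-01,  9.80776800e-01, -6.49785110e-04]), 'contact_force': array([ 0.39960846, -0.58299016, -1.33831823]), 'moment': array([-0.03824331, -0.017002  , -0.0136612 ]), 'grasp_force': 0.0, 'width': 85.35798641947318}
```

View pics/top0.png

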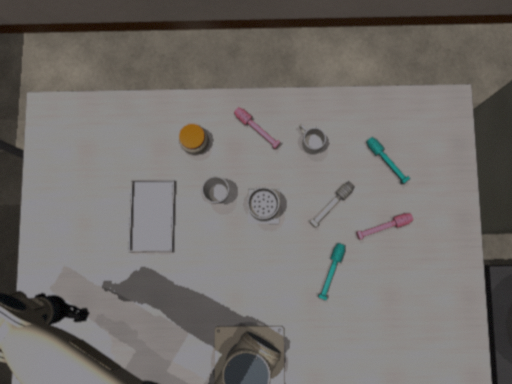

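View pics/scene0.png

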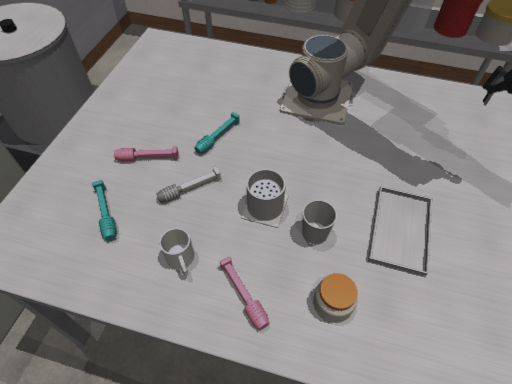

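The top view shows a white brush with a grey head, tip near (351,184) and butt near (314,222). The lookalikes are pink at (257,127) and (385,226), and turquoise at (388,160) and (332,271). The dispenser with its perforated plate is at (264,204), and the plain pot, which could be mistaken for it, is at (217,190). The tray is at (154,216). I choose the white/grey brush and check it in a close crop.

```bash
python3 - <<'E'
from h import *
a=load('top0')['image'];b=load('scene0')['image']
c1=cv2.resize(a[160:240,235:365],(780,480),interpolation=cv2.INTER_CUBIC)[:, :]
cv2.imwrite('pics/c1.png',c1[:,:,::-1])
c2=cv2.resize(b[160:230,150:300],(750,350),interpolation=cv2.INTER_CUBIC)
c3=cv2.resize(a[170:260,120:190],(0,0),fx=2.7,fy=2.7,interpolation=cv2.INTER_CUBIC)
o=np.zeros((600,750,3),np.uint8);o[:350]=c2;o[350:350+c3.shape[0],:c3.shape[1]]=c3
cv2.imwrite('pics/c2.png',o[:,:,::-1])
E
```

```text
(no output)
```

View pics/c1.png

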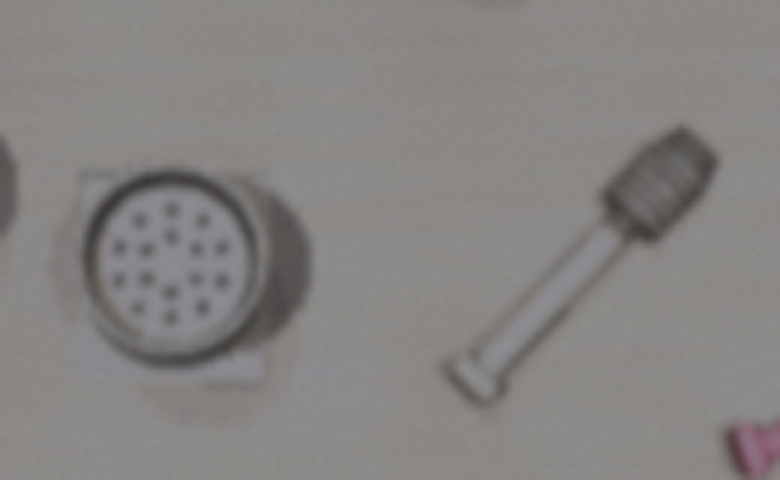

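View pics/c2.png

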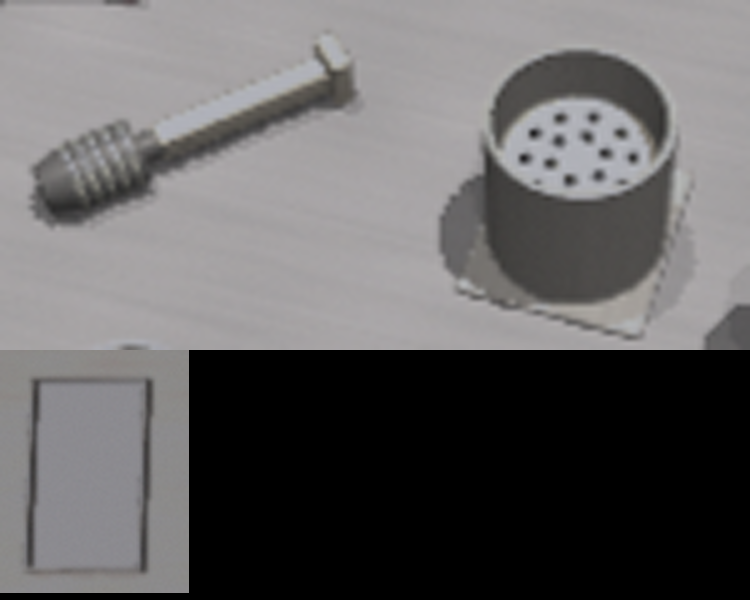

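The crops confirm the choice: white handle, grey ribbed head, tip at top-view pixel (351.6,184) and butt at (313,224). The only cup with a perforated plate is the dispenser, with its rim centred near (264,204). Next I work out metric positions from both views.

```bash
python3 - <<'E'
from h import *
a=load('top0');b=load('scene0')
t=lambda x,y:((x+.5)/6-.5+235,(y+.5)/6-.5+160)
s=lambda x,y:((x+.5)/5-.5+150,(y+.5)/5-.5+160)
r=lambda x,y:((x+.5)/2.7-.5+120,(y-350+.5)/2.7-.5+170)
P=lambda n,v:print(n,np.round(v,1))
tip=at(a,*t(700,145),20);butt=at(a,*t(468,386),15)
P('tip',tip);P('butt',butt);P('len',np.linalg.norm((tip-butt)[:2]))
P('tip sc',at(b,*s(38,187),20));P('buttcent',at(a,*t(477,380),40));P('butt sc top',at(b,*s(333,50),40))
for n,(x,y) in dict(headneck=(627,226),h1=(495,365)).items():P(n,at(a,*t(x,y),30))
P('rim top',at(a,*t(173,268),110));P('rim sc',at(b,*s(582,124),110))
for x,y in((80,170),(265,175),(268,382)):P('foot',at(a,*t(x,y),6))
for x,y in((36,380),(151,380),(146,571),(29,571)):P('tray',at(a,*r(x,y),22))
P('pot',at(a,217,190,100));P('mug',at(a,314,140,85))
E
```

```text
tip [ 591.7 -360.    20. ]
butt [ 455.3 -224.1   15. ]
len 192.5
tip sc [ 590.5 -358.6   20. ]
buttcent [ 456.8 -227.1   40. ]
butt sc top [ 460.2 -222.7   40. ]
headneck [ 544.1 -315.3   30. ]
h1 [ 465.9 -238.4   30. ]
rim top [514.4 -58.1 110. ]
rim sc [524.7 -51.5 110. ]
foot [584.3  -3.3   6. ]
foot [ 579.8 -110.5    6. ]
foot [ 459.7 -110.3    6. ]
tray [612.5 394.7  22. ]
tray [610.4 246.4  22. ]
tray [366.8 250.   22. ]
tray [368.5 398.1  22. ]
pot [564.8  94.2 100. ]
mug [ 731.7 -229.8   85. ]
```

```bash
cat > q.py <<'E'
import numpy as np
from scipy.spatial.transform import Rotation as Ro
def wrist(R,q1):  # R world tool matrix, q1 deg -> p,q5,q6 deg (signs of q5 arbitrary)
    M=Ro.from_euler('z',q1,degrees=True).as_matrix().T@R
    z=M[:,2]; s=np.arcsin(z[1]); p=np.arctan2(z[0],-z[2])
    zl=np.array([np.sin(p),0,-np.cos(p)]); xl=np.array([-np.cos(p),0,-np.sin(p)])
    t=np.array([0,1,0]); y0=np.cos(s)*t-np.sin(s)*zl
    x=M[:,0]; return np.degrees([p,s,np.arctan2(x@y0,x@xl)])
E
python3 - <<'E'
from h import *
from q import *
st=load('top0')['state']
w,x,y,z=st['orientation'];R0=Ro.from_quat([x,y,z,w]).as_matrix()
print(wrist(R0,np.degrees(1.0254)),np.degrees(st['qpos']))
Rg=Ro.from_euler('z',-22.5,degrees=True).as_matrix()@R0
for yaw,phi in((-75,60),(-85,50),(-95,40),(-105,30)):
  for th in(65,75,85):
    ax=np.array([np.sin(np.radians(phi)),-np.cos(np.radians(phi)),0])  # tilts down -> phi
    T=Ro.from_rotvec(ax*np.radians(th)).as_matrix()@Ro.from_euler('z',yaw,degrees=True).as_matrix()@Rg
    L=230;g=np.array([520,-56]);wr=g-L*T[:2,2];q1=np.degrees(np.arctan2(wr[1],wr[0]))
    print(yaw,phi,th,np.round(T[:,2],2),'head',np.round(-T[:,0],2),round(np.hypot(*wr)),round(q1),np.round(wrist(T,q1)))
a=load('top0');b=load('scene0')
def draw(d,pts,im,off,sc,col):
    p=proj(d,pts);p=((p-off+.5)*sc-.5)*8
    cv2.polylines(im,[np.round(p).astype(int)],False,col,1,cv2.LINE_AA,3)
c1=cv2.resize(a['image'][160:240,235:365],None,fx=6,fy=6,interpolation=cv2.INTER_CUBIC)
c2=cv2.resize(b['image'][160:230,150:300],None,fx=5,fy=5,interpolation=cv2.INTER_CUBIC)
o=np.array([514.5,-283.]);dx=np.array([.7071,-.7071]);dy=np.array([.7071,.7071])
out=[(-85,15,),(-71,15),(-71,9),(39,9),(50,20),(90,20),(110,14),(110,-14),(90,-20),(50,-20),(39,-9),(-71,-9),(-71,-15),(-85,-15),(-85,15)]
br=[[*(o+u*dx+v*dy),20] for u,v in out]
th=np.linspace(0,2*np.pi,60)
circ=lambda c,r,z:np.c_[c[0]+r*np.cos(th),c[1]+r*np.sin(th),th*0+z]
c=(520,-56)
for d,im,off,sc in((a,c1,(235,160),6),(b,c2,(150,160),5)):
    draw(d,br,im,off,sc,(255,0,0));draw(d,circ(c,53,110),im,off,sc,(0,255,0));draw(d,circ(c,44,80),im,off,sc,(255,255,0))
    draw(d,[[c[0]+i*60,c[1]+j*55,6] for i,j in((1,1),(1,-1),(-1,-1),(-1,1),(1,1))],im,off,sc,(0,255,255))
o=np.zeros((600,800,3),np.uint8)
k=cv2.resize(c1,(520,320),interpolation=cv2.INTER_AREA);o[:320,:520]=k
k=cv2.resize(c2,(600,280),interpolation=cv2.INTER_AREA);o[320:,:600]=k
cv2.imwrite('pics/ov.png',o[:,:,::-1])
E
```

```text
[-7.99737998e-02  2.02528347e-03  8.12559310e+01] [5.87510531e+01 1.48507725e+01 1.18790981e+00 7.64171111e+01
 2.02522877e-03 8.12558918e+01]
-75 60 65 [ 0.45  0.79 -0.42] head [-0.21 -0.37 -0.91] 479 -30 [ 1. 65. 91.]
-75 60 75 [ 0.48  0.84 -0.26] head [-0.13 -0.22 -0.97] 479 -31 [-5. 75. 85.]
-75 60 85 [ 0.5   0.86 -0.09] head [-0.04 -0.08 -1.  ] 479 -32 [-24.  85.  66.]
-85 50 65 [ 0.58  0.7  -0.42] head [-0.27 -0.32 -0.91] 442 -29 [ 22.  63. 114.]
-85 50 75 [ 0.62  0.74 -0.26] head [-0.17 -0.2  -0.97] 440 -31 [ 30.  73. 121.]
-85 50 85 [ 0.64  0.76 -0.09] head [-0.06 -0.07 -1.  ] 439 -32 [ 58.  81. 148.]
-95 40 65 [ 0.69  0.58 -0.42] head [-0.32 -0.27 -0.91] 408 -28 [ 39.  57. 134.]
-95 40 75 [ 0.74  0.62 -0.26] head [-0.2  -0.17 -0.97] 403 -30 [ 52.  65. 145.]
-95 40 85 [ 0.76  0.64 -0.09] head [-0.07 -0.06 -1.  ] 400 -31 [ 75.  70. 166.]
-105 30 65 [ 0.78  0.45 -0.42] head [-0.37 -0.21 -0.91] 376 -25 [ 51.  48. 149.]
-105 30 75 [ 0.84  0.48 -0.26] head [-0.22 -0.13 -0.97] 368 -27 [ 64.  54. 158.]
-105 30 85 [ 0.86  0.5  -0.09] head [-0.08 -0.04 -1.  ] 364 -28 [ 81.  58. 172.]
```

View pics/ov.png

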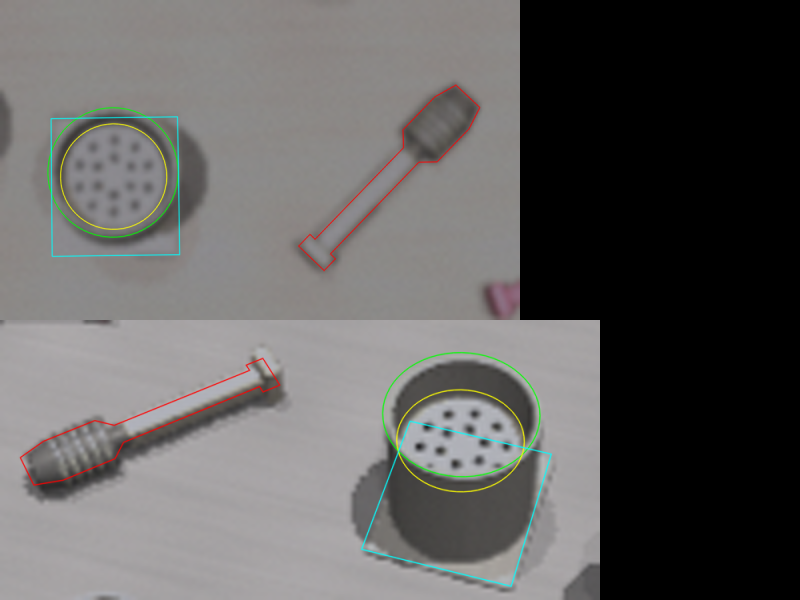

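The model overlay fits in both views: brush origin (514.5,-283) at heading -45°, dispenser at (520,-56) within about 3 mm. The scene view puts the plate top at z of about 73. Moving to hover above the handle.

Emit:
send_rows(commands=[-1,0.24,-0.648,0,0,0,-0.031,-1,0.24,-0.648,0,0,0,-0.031,-1,0.24,-0.648,0,0,0,-0.031,-1,0.24,-0.648,0,0,0,-0.031,-1,0.24,-0.648,0,0,0,-0.031,-1,0.24,-0.648,0,0,0,-0.031,-1,0.24,-0.648,0,0,0,-0.031,-1,0.24,-0.648,0,0,0,-0.031])

```text
clock: 0.9
position: [306.6, 247.6, 231.1]
orientation: [-0.0, 0.259, 0.966, -0.0]
contact_force: [0.5, 0.3, 0.3]
width: 85.3
grasp_force: 0.0
```

Emit:
send_rows(commands=[-1,0.24,-0.648,0,0,0,-0.031,-1,0.24,-0.648,0,0,0,-0.031,-1,0.24,-0.648,0,0,0,-0.031,-1,0.24,-0.648,0,0,0,-0.031,-1,0.24,-0.648,0,0,0,-0.031,-1,0.24,-0.648,0,0,0,-0.031,-1,0.24,-0.648,0,0,0,-0.031,-1,0.24,-0.648,0,0,0,-0.031])

```text
clock: 1.7
position: [402.6, -11.7, 231.2]
orientation: [-0.0, 0.321, 0.947, 0.0]
contact_force: [-0.3, 0.9, 0.4]
width: 85.4
grasp_force: 0.0
```

Emit:
send_rows(commands=[-1,0.24,-0.648,-0.2,0,0,-0.031,-1,0.24,-0.648,-0.2,0,0,-0.031,-1,0.24,-0.648,-0.2,0,0,-0.031,-1,0.24,-0.648,-0.2,0,0,-0.031,-1,0.24,-0.648,-0.2,0,0,-0.031,-1,0.24,-0.648,-0.2,0,0,-0.031,-1,0.24,-0.648,-0.2,0,0,-0.031,-1,0.24,-0.648,-0.2,0,0,-0.031])

```text
clock: 2.5
position: [498.7, -270.9, 150.5]
orientation: [-0.0, 0.382, 0.924, 0.0]
contact_force: [-0.5, 1.0, -0.3]
width: 85.6
grasp_force: 0.0
```

Emit:
send_rows(commands=[-1,0.035,0.04,-0.5,0,0,0,-1,0,0,-0.5,0,0,0,-1,0,0,-0.5,0,0,0,-1,0,0,-0.45,0,0,0,-1,0,0,-0.4,0,0,0,-1,0,0,-0.25,0,0,0,-1,0,0,-0.2,0,0,0,-1,0,0,-0.1,0,0,0])

```text
clock: 3.3
position: [500.2, -267.4, 5.6]
orientation: [-0.0, 0.381, 0.924, 0.0]
contact_force: [0.6, 0.6, -0.6]
width: 85.3
grasp_force: 0.0
```

Emit:
send_rows(commands=[1,0,0,0,0,0,0,1,0,0,0,0,0,0,1,0,0,0,0,0,0,1,0,0,0,0,0,0,1,0,0,0,0,0,0,1,0,0,0,0,0,0,1,0,0,0,0,0,0,1,0,0,0,0,0,0])

```text
clock: 4.1
position: [500.6, -267.7, 6.9]
orientation: [0.001, 0.381, 0.924, -0.0]
contact_force: [-1.1, 0.2, 6.0]
width: 17.0
grasp_force: 58.8
```

Emit:
send_rows(commands=[1,0,0,0.2,0,0,0,1,0,0,0.4,0,0,0,1,0,0,0.43,0,0,-0.25,1,0,0,0.43,0,0,-0.25,1,0,0,0.43,0,0,-0.25,1,0,0,0.43,0,0,-0.25,1,0,0,0.43,0,0,-0.25,1,0,0,0.43,0,0,-0.25])

```text
clock: 4.9
position: [500.0, -267.2, 166.6]
orientation: [-0.0, 0.708, 0.706, 0.0]
contact_force: [0.1, -0.4, -1.8]
width: 17.0
grasp_force: 58.7
```

Emit:
send_rows(commands=[1,0,0,0.25,0,0,-0.25,1,0,0,0.25,0,0,-0.25,1,0,0,0.25,0,0,-0.25,1,0,0,0.25,0,0,-0.25,1,0,0,0.25,0,0,-0.25,1,0,0,0.25,0,0,-0.25,1,0,0,0.25,0,0,0,1,0,0,0.25,0,0,0])

```text
clock: 5.7
position: [500.0, -267.2, 266.2]
orientation: [-0.0, 0.923, 0.384, -0.0]
contact_force: [0.1, -0.5, -2.0]
width: 16.9
grasp_force: 58.6
```

```bash
cat > st.py <<'E'
from h import *
from q import *
def tip():
    s=arm.get_state();w,x,y,z=s['orientation'];R=Ro.from_quat([x,y,z,w]).as_matrix()
    t=s['position']-130.6*R[:,0]-13.1*R[:,2]
    print('t',s['clock'],'q',np.round(np.degrees(s['qpos'])),'p',np.round(s['position'],1),'head',np.round(-R[:,0],3),'z',np.round(R[:,2],3),'tip',np.round(t,1),'F',np.round(s['contact_force'],2),s['width'],s['grasp_force'])
    return t,R
if __name__=='__main__': tip()
E
python3 st.py
```

```text
t 5.7 q [-37.  16.   8.  82.   0.  98.] p [ 500.  -267.2  266.2] head [-0.705 -0.709 -0.   ] z [-0.  0. -1.] tip [ 407.9 -359.8  279.3] F [ 0.11 -0.47 -1.97] 16.93396945586939 58.62454891204834
```

Emit:
send_rows(commands=[1,0.12,0.6,0,0.177,-0.177,0,1,0.12,0.6,0,0.177,-0.177,0,1,0.12,0.6,0,0.177,-0.177,0,1,0.12,0.6,0,0.177,-0.177,0,1,0.12,0.6,0,0.177,-0.177,0,1,0.12,0.6,0,0.177,-0.177,0,1,0.12,0.6,0,0.177,-0.177,0,1,0.12,0.6,0,0.177,-0.177,0])

```text
clock: 6.5
position: [548.0, -26.7, 266.2]
orientation: [-0.191, 0.798, 0.332, 0.465]
contact_force: [1.1, -0.2, -1.8]
width: 16.5
grasp_force: 58.9
```

Emit:
send_rows(commands=[1,0,0,0,0.177,-0.177,0,1,0,0,0,0.177,-0.177,0,1,0,0,0,0,0,0,1,0,0,0,0,0,0,1,0,0,0,0,0,0,1,0,0,0,0,0,0,1,0,0,0,0,0,0,1,0,0,0,0,0,0])

```text
clock: 7.3
position: [548.3, -27.3, 265.7]
orientation: [-0.232, 0.732, 0.305, 0.563]
contact_force: [-0.4, 0.9, -1.5]
width: 17.0
grasp_force: 59.1
```

```bash
python3 - <<'E'
from st import *
t,R=tip()
a=snap('top','top1');b=snap('scene','scene1')
c=(520,-56);th=np.linspace(0,2*np.pi,60)
o=[]
for d,n in((a,'t'),(b,'s')):
    im=d['image'].copy()
    pr=proj(d,[t])[0];print(n,pr)
    C=proj(d,[[*c,110]])[0].astype(int)-(64,70)
    k=cv2.resize(im[C[1]:C[1]+120,C[0]:C[0]+130],None,fx=3,fy=3,interpolation=cv2.INTER_CUBIC)
    for P,col in((np.c_[c[0]+48*np.cos(th),c[1]+48*np.sin(th),th*0+110],(0,255,0)),(np.array([t,t-110*(-R[:,0])]),(255,0,0)),):
        p=((proj(d,P)-C+.5)*3-.5)*8;cv2.polylines(k,[np.round(p).astype(int)],False,col,1,cv2.LINE_AA,3)
    o.append(k)
cv2.imwrite('pics/ov1.png',np.hstack(o)[:,:,::-1])
E
```

```text
t 7.3 q [-45.  10. -35.  45.  75.  90.] p [548.3 -27.3 265.7] head [-0.179 -0.185 -0.966] z [ 0.683  0.683 -0.258] tip [516.  -60.5 142.9] F [-0.43  0.86 -1.54] 16.96187478455473 59.05145466327667
t [263.98511713 202.56589925]
s [263.85614105 173.47618599]
```

View pics/ov1.png

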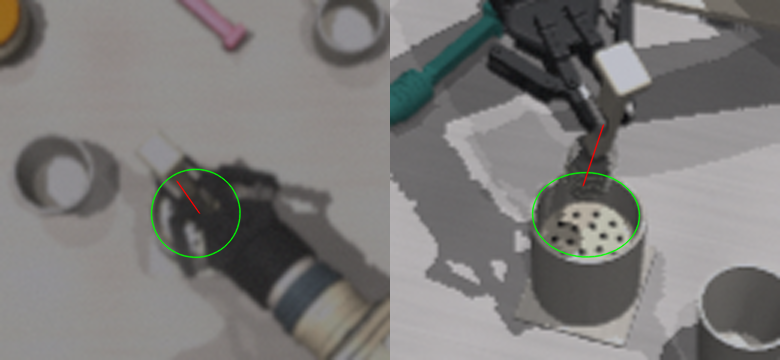

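The views show the head hanging over the dispenser's mouth and lined up with it; the scene crop has the tip at about (585,190). Lowering it in.

Emit:
send_rows(commands=[1,0,0,-0.12,0,0,0,1,0,0,-0.12,0,0,0,1,0,0,-0.12,0,0,0,1,0,0,-0.12,0,0,0,1,0,0,-0.12,0,0,0,1,0,0,-0.12,0,0,0,1,0,0,-0.12,0,0,0,1,0,0,-0.12,0,0,0])

```text
clock: 8.2
position: [548.3, -27.5, 216.8]
orientation: [-0.232, 0.732, 0.305, 0.563]
contact_force: [0.6, -0.0, -0.5]
width: 16.8
grasp_force: 59.1
```

Emit:
send_rows(commands=[1,0,0,-0.01,0,0,0,1,0,0,-0.01,0,0,0,1,0,0,-0.01,0,0,0,1,0,0,-0.01,0,0,0,1,0,0,-0.01,0,0,0,1,0,0,-0.01,0,0,0,1,0,0,-0.01,0,0,0,1,0,0,0,0,0,0])

```text
clock: 9.0
position: [548.3, -27.5, 213.7]
orientation: [-0.232, 0.732, 0.305, 0.563]
contact_force: [-0.2, -0.7, -1.9]
width: 16.8
grasp_force: 59.1
```

```bash
python3 st.py
```

```text
t 9.0 q [-45.  14. -39.  37.  75.  90.] p [548.3 -27.5 213.7] head [-0.18  -0.184 -0.966] z [ 0.683  0.683 -0.257] tip [515.8 -60.5  90.9] F [-0.23 -0.68 -1.9 ] 16.82450880834639 59.05499875545502
```

Emit:
send_rows(commands=[1,0,0,-0.014,0,0,0,1,0,0,-0.014,0,0,0,1,0,0,-0.014,0,0,0,1,0,0,-0.014,0,0,0,1,0,0,-0.014,0,0,0,1,0,0,-0.014,0,0,0,1,0,0,-0.014,0,0,0,1,0,0,0,0,0,0])

```text
clock: 9.8
position: [548.3, -27.5, 208.8]
orientation: [-0.232, 0.732, 0.304, 0.563]
contact_force: [-1.0, -0.5, -0.6]
width: 17.0
grasp_force: 59.1
```

```bash
python3 st.py
```

```text
t 9.8 q [-45.  15. -39.  36.  75.  90.] p [548.3 -27.5 208.8] head [-0.18  -0.184 -0.966] z [ 0.683  0.683 -0.257] tip [515.8 -60.4  85.9] F [-0.97 -0.48 -0.59] 17.037791761507076 59.05548870563507
```

Emit:
send_rows(commands=[1,0,0,-0.014,0,0,0,1,0,0,-0.014,0,0,0,1,0,0,-0.014,0,0,0,1,0,0,-0.014,0,0,0,1,0,0,-0.014,0,0,0,1,0,0,-0.014,0,0,0,1,0,0,-0.014,0,0,0,1,0,0,0,0,0,0])

```text
clock: 10.6
position: [548.3, -27.5, 203.9]
orientation: [-0.232, 0.732, 0.305, 0.563]
contact_force: [0.1, 0.1, -0.6]
width: 17.2
grasp_force: 59.1
```

```bash
cat > f.py <<'E'
from h import *
F=[]
for i in range(6): F.append(arm.get_state()['contact_force']);viewer.get_image('wrist')
s=arm.get_state();F.append(s['contact_force'])
print(s['clock'],np.mean(F,0).round(2),np.std(F,0).round(2),s['position'].round(1))
E
python3 f.py
```

```text
10.9 [-0.18 -0.34 -0.94] [0.55 0.57 0.24] [548.3 -27.5 204. ]
```

Emit:
send_rows(commands=[1,0,0,-0.014,0,0,0,1,0,0,-0.014,0,0,0,1,0,0,-0.014,0,0,0,1,0,0,-0.014,0,0,0,1,0,0,-0.014,0,0,0,1,0,0,-0.014,0,0,0,1,0,0,0,0,0,0,1,0,0,0,0,0,0])

```text
clock: 11.7
position: [548.3, -27.5, 199.8]
orientation: [-0.232, 0.732, 0.305, 0.563]
contact_force: [0.8, -0.2, -1.5]
width: 16.7
grasp_force: 59.1
```

```bash
python3 f.py
```

```text
12.0 [ 0.23  0.25 -1.31] [0.48 0.54 0.47] [548.3 -27.5 199.8]
```

Not touching yet (lowest edge at about z 73).

Emit:
send_rows(commands=[1,0,0,-0.014,0,0,0,1,0,0,-0.014,0,0,0,1,0,0,-0.014,0,0,0,1,0,0,-0.014,0,0,0,1,0,0,-0.014,0,0,0,1,0,0,-0.014,0,0,0,1,0,0,0,0,0,0,1,0,0,0,0,0,0])

```text
clock: 12.8
position: [548.3, -27.5, 195.6]
orientation: [-0.232, 0.732, 0.304, 0.563]
contact_force: [0.4, -0.2, 0.4]
width: 16.8
grasp_force: 59.1
```

```bash
python3 f.py
```

```text
13.1 [0.22 0.04 0.34] [0.25 0.38 0.39] [548.3 -27.5 195.6]
```

Emit:
send_rows(commands=[1,0,0,-0.015,0,0,0,1,0,0,-0.015,0,0,0,1,0,0,-0.015,0,0,0,1,0,0,-0.015,0,0,0,1,0,0,-0.015,0,0,0,1,0,0,-0.015,0,0,0,1,0,0,-0.01,0,0,0,1,0,0,0,0,0,0])

```text
clock: 13.9
position: [548.3, -27.5, 190.6]
orientation: [-0.232, 0.732, 0.305, 0.563]
contact_force: [-0.0, -0.1, 2.4]
width: 16.8
grasp_force: 59.1
```

```bash
python3 f.py
```

```text
14.2 [0.15 0.13 1.36] [0.59 0.67 0.49] [548.3 -27.5 190.6]
```

Emit:
send_rows(commands=[1,0,0,-0.01,0,0,0,1,0,0,-0.01,0,0,0,1,0,0,-0.01,0,0,0,1,0,0,-0.01,0,0,0,1,0,0,-0.01,0,0,0,1,0,0,0,0,0,0,1,0,0,0,0,0,0,1,0,0,0,0,0,0])

```text
clock: 15.0
position: [548.4, -27.5, 188.7]
orientation: [-0.232, 0.732, 0.305, 0.564]
contact_force: [0.5, 0.9, 5.8]
width: 16.8
grasp_force: 59.3
```

```bash
python3 f.py
```

```text
15.3 [0.21 0.76 6.15] [0.32 0.33 0.55] [548.4 -27.5 188.6]
```

The force is 7.3 N above the free baseline after about 8 mm of travel, so the plate is on its stop. Backing off gently, then lifting out.

Emit:
send_rows(commands=[1,0,0,0.03,0,0,0,1,0,0,0.04,0,0,0,1,0,0,0.04,0,0,0,1,0,0,0.05,0,0,0,1,0,0,0.05,0,0,0,1,0,0,0.06,0,0,0,1,0,0,0.06,0,0,0,1,0,0,0.07,0,0,0])

```text
clock: 16.1
position: [548.2, -27.5, 208.2]
orientation: [-0.232, 0.732, 0.304, 0.563]
contact_force: [-0.8, 0.6, -1.3]
width: 16.9
grasp_force: 59.1
```

Emit:
send_rows(commands=[1,0,0,0.2,0,0,0,1,0,0,0.2,0,0,0,1,0,0,0.2,0,0,0,1,0,0,0.2,0,0,0,1,0,0,0.2,0,0,0,1,0,0,0.2,0,0,0,1,0,0,0.2,0,0,0,1,0,0,0.2,0,0,0])

```text
clock: 16.9
position: [548.2, -27.5, 288.9]
orientation: [-0.232, 0.732, 0.305, 0.563]
contact_force: [-0.0, 0.3, -2.0]
width: 17.1
grasp_force: 59.1
```

Emit:
send_rows(commands=[1,0,0,0,-0.177,0.177,0,1,0,0,0,-0.177,0.177,0,1,0,0,0,-0.177,0.177,0,1,0,0,0,-0.177,0.177,0,1,0,0,0,-0.177,0.177,0,1,0,0,0,-0.177,0.177,0,1,0,0,0,-0.177,0.177,0,1,0,0,0,-0.177,0.177,0])

```text
clock: 17.7
position: [548.0, -27.5, 289.6]
orientation: [-0.048, 0.916, 0.381, 0.119]
contact_force: [0.0, -0.2, -0.9]
width: 17.2
grasp_force: 58.9
```

Emit:
send_rows(commands=[1,-0.076,0.291,0,-0.177,0.177,0,1,-0.076,0.291,0,-0.177,0.177,0,1,-0.076,0.291,0,0,0,0.25,1,-0.076,0.291,0,0,0,0.25,1,-0.076,0.291,0,0,0,0.25,1,-0.076,0.291,0,0,0,0.25,1,-0.076,0.291,0,0,0,0.25,1,-0.076,0.291,0,0,0,0.25])

```text
clock: 18.5
position: [517.4, 89.7, 288.4]
orientation: [-0.0, 0.704, 0.71, 0.0]
contact_force: [-0.5, 0.1, -1.3]
width: 16.9
grasp_force: 58.9
```

Emit:
send_rows(commands=[1,-0.076,0.291,0,0,0,0.25,1,-0.076,0.291,0,0,0,0.25,1,-0.076,0.291,0,0,0,0.25,1,-0.076,0.291,0,0,0,0.25,1,-0.076,0.291,0,0,0,0.25,1,-0.076,0.291,0,0,0,0.25,1,-0.076,0.291,0,0,0,0.25,1,-0.076,0.291,0,0,0,0.25])

```text
clock: 19.3
position: [486.9, 206.0, 288.4]
orientation: [-0.0, 0.255, 0.967, 0.0]
contact_force: [-0.1, 0.2, -2.1]
width: 16.8
grasp_force: 58.9
```

Emit:
send_rows(commands=[1,-0.076,0.291,0,0,0,0.25,1,-0.076,0.291,0,0,0,0.25,1,-0.076,0.291,0,0,0,0.25,1,-0.076,0.291,0,0,0,0.25,1,-0.076,0.291,0,0,0,0,1,-0.076,0.291,0,0,0,0,1,-0.076,0.291,0,0,0,0,1,-0.076,0.291,0,0,0,0])

```text
clock: 20.1
position: [456.7, 322.8, 288.1]
orientation: [-0.0, -0.001, 1.0, 0.0]
contact_force: [0.2, 0.6, -1.5]
width: 16.9
grasp_force: 58.9
```

```bash
python3 st.py; python3 f.py
```

```text
t 20.1 q [27. 15. 10. 85.  0. 27.] p [456.7 322.8 288.1] head [ 1.     0.001 -0.   ] z [-0.  0. -1.] tip [587.3 323.  301.2] F [ 0.22  0.61 -1.55] 16.86157199637117 58.941192626953125
20.4 [ 0.04  0.06 -1.41] [0.68 0.45 0.34] [457.1 321.5 288. ]
```

Emit:
send_rows(commands=[1,0,0,-0.4,0,0,0,1,0,0,-0.4,0,0,0,1,0,0,-0.4,0,0,0,1,0,0,-0.4,0,0,0,1,0,0,-0.4,0,0,0,1,0,0,-0.4,0,0,0,1,0,0,-0.4,0,0,0,1,0,0,-0.4,0,0,0])

```text
clock: 21.2
position: [457.3, 321.1, 127.5]
orientation: [0.0, -0.001, 1.0, 0.0]
contact_force: [0.5, 0.7, -0.2]
width: 16.7
grasp_force: 59.1
```

Emit:
send_rows(commands=[1,0,0,-0.36,0,0,0,1,0,0,-0.36,0,0,0,1,0,0,-0.36,0,0,0,1,0,0,-0.3,0,0,0,1,0,0,-0.24,0,0,0,1,0,0,-0.12,0,0,0,1,0,0,-0.06,0,0,0,1,0,0,0,0,0,0])

```text
clock: 22.0
position: [457.2, 321.7, 38.1]
orientation: [0.0, -0.001, 1.0, 0.0]
contact_force: [0.4, -0.3, -1.9]
width: 16.8
grasp_force: 59.1
```

```bash
python3 st.py; python3 - <<'E'
from h import *
b=snap('scene','s2')['image'];a=snap('top','t2')['image']
o=np.hstack([cv2.resize(b[150:290,340:470],(390,420),interpolation=cv2.INTER_CUBIC),cv2.resize(a[150:290,100:230],(390,420),interpolation=cv2.INTER_CUBIC)])
cv2.imwrite('pics/tr.png',o[:,:,::-1])
E
```

```text
t 22.0 q [ 27.  23. -17.  50.   0.  26.] p [457.2 321.7  38.1] head [1.    0.003 0.   ] z [ 0.  0. -1.] tip [587.8 322.   51.3] F [ 0.44 -0.34 -1.9 ] 16.80498765039676 59.054465889930725
```

View pics/tr.png

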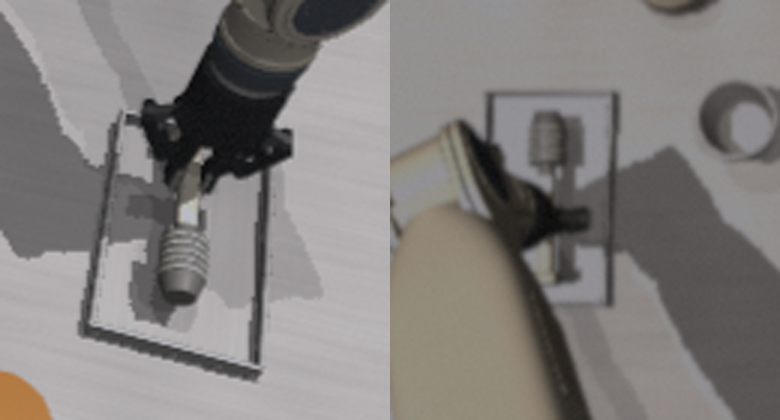

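The picture shows the brush level above the middle of the tray, clear of all walls (head at crop pixels (180,265) and (547,140)). Lowering slowly.

Emit:
send_rows(commands=[1,0,0,-0.09,0,0,0,1,0,0,-0.09,0,0,0,1,0,0,-0.09,0,0,0,1,0,0,-0.08,0,0,0,1,0,0,-0.06,0,0,0,1,0,0,-0.04,0,0,0,1,0,0,-0.02,0,0,0,1,0,0,-0.01,0,0,0])

```text
clock: 22.9
position: [457.1, 321.7, 14.0]
orientation: [-0.0, -0.002, 1.0, -0.0]
contact_force: [-0.2, -0.6, -1.5]
width: 17.1
grasp_force: 59.1
```

```bash
python3 f.py
```

```text
23.2 [-0.04 -0.08 -1.58] [0.46 0.43 0.43] [457.1 321.7  14.2]
```

Emit:
send_rows(commands=[1,0,0,-0.01,0,0,0,1,0,0,-0.01,0,0,0,1,0,0,-0.01,0,0,0,1,0,0,-0.01,0,0,0,1,0,0,0,0,0,0,1,0,0,0,0,0,0,1,0,0,0,0,0,0,1,0,0,0,0,0,0])

```text
clock: 24.0
position: [457.1, 321.7, 12.1]
orientation: [-0.0, -0.002, 1.0, -0.0]
contact_force: [-0.7, -0.7, -0.2]
width: 17.1
grasp_force: 59.1
```

```bash
python3 f.py
```

```text
24.3 [-0.39  0.07 -0.65] [0.41 0.4  0.41] [457.1 321.7  12.1]
```

Emit:
send_rows(commands=[1,0,0,-0.01,0,0,0,1,0,0,-0.006,0,0,0,1,0,0,0,0,0,0,1,0,0,0,0,0,0,1,0,0,0,0,0,0,1,0,0,0,0,0,0,1,0,0,0,0,0,0,1,0,0,0,0,0,0])

```text
clock: 25.1
position: [457.1, 321.8, 11.9]
orientation: [0.0, -0.002, 1.0, 0.0]
contact_force: [-1.6, -0.8, 6.1]
width: 16.9
grasp_force: 60.2
```

```bash
python3 f.py
```

```text
25.4 [-2.34 -1.08  6.07] [0.46 0.27 0.3 ] [457.1 321.8  11.9]
```

The brush is resting on the tray floor. Releasing to part opening, then going straight up.

Emit:
send_rows(commands=[0.4,0,0,0,0,0,0,0,0,0,0,0,0,0,-0.2,0,0,0,0,0,0,-0.2,0,0,0,0,0,0,-0.2,0,0,0,0,0,0,-0.2,0,0,0,0,0,0,-0.2,0,0,0,0,0,0,-0.2,0,0,0,0,0,0])

```text
clock: 26.2
position: [457.1, 321.7, 11.3]
orientation: [-0.0, -0.002, 1.0, 0.0]
contact_force: [0.3, -0.4, 0.0]
width: 51.5
grasp_force: 0.0
```

Emit:
send_rows(commands=[-0.2,0,0,0.05,0,0,0,-0.2,0,0,0.1,0,0,0,-0.2,0,0,0.2,0,0,0,-0.2,0,0,0.4,0,0,0,-0.2,0,0,0.6,0,0,0,-0.2,0,0,0.6,0,0,0,-0.2,0,0,0.6,0,0,0,-0.2,0,0,0.6,0,0,0])

```text
clock: 27.0
position: [456.9, 321.6, 171.1]
orientation: [0.0, -0.002, 1.0, 0.0]
contact_force: [-0.3, 0.4, 0.1]
width: 51.2
grasp_force: 0.0
```

Emit:
send_rows(commands=[-0.2,-0.4,0,0.4,0,0,0,-0.2,-0.4,0,0.4,0,0,0,-0.2,-0.4,0,0,0,0,0,-0.2,-0.4,0,0,0,0,0,-0.2,0,0,0,0,0,0,-0.2,0,0,0,0,0,0,-0.2,0,0,0,0,0,0,-0.2,0,0,0,0,0,0])

```text
clock: 27.8
position: [377.7, 321.7, 208.7]
orientation: [-0.0, -0.001, 1.0, -0.0]
contact_force: [0.1, -0.2, -0.6]
width: 51.4
grasp_force: 0.0
```

```bash
python3 - <<'E'
from h import *
snap('scene','end')
E
```

```text
(no output)
```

View pics/end.png

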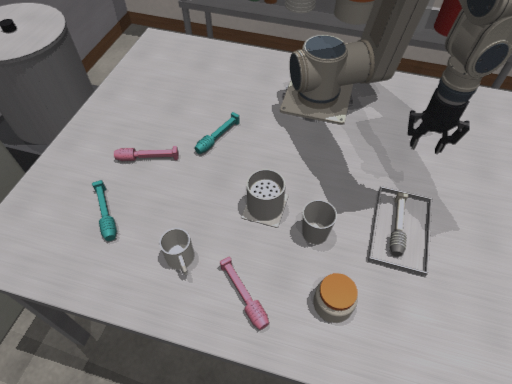

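The final picture shows the brush lying flat inside the tray at (400,225). The pot (318,222), mug (177,250) and tub (337,297) have not moved, and the gripper is clear of everything.

```bash
python3 -c "
from station import hand_in
print(hand_in())"
```

```text
the job is handed in; nothing more can be done
None
```

I pressed the dispenser plate down to its stop with the brush, let it spring back, laid the brush flat in the drip tray and let go, then handed the job in after about 28 s; the verdict was not shown.

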